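# Pack the implant kit and hold the bur pot's bayonet lid at half twist

### The job

Pack the kit tray: first lay the blue-handled spatula flat in its keyed bay, blade in the wide blue-floored end, and let go of it; then fit the blue bayonet lid on the bur pot, lugs down through the two slots until it is fully home. Twist the lid clockwise (seen from above) until its white pointers stand at the yellow half-way marks, never going on to the red lock marks, and finish while holding it there with the gripper closed on it, since its spring turns it back if it is let go. Lay things down rather than dropping them, and leave the other instruments and containers where they are.

Things in the scene. Friction and masses are not known exactly. Their poses are not given: they have to be found in the camera images.
- spatula: loose spatula; origin on its underside, directly below point spatula_grip; x axis along the tool towards the blade tip, z up. Handle blue, 85 mm long (from x = -50 to +35), 14 mm wide, 12 mm high; steel shank; steel blade from x = 48 to 90 mm, 24 mm wide, 4 mm thick. 50 g
- spatula_grip (a point): point inside the spatula's handle to grip (across the 14 mm width), half-way up it (6 mm above its underside), near the centre of mass; axes as body spatula
- spatula_tip (a point): end of the spatula's blade, 90 mm along x from spatula_grip
- bay (a point): floor point of the spatula bay in the fixed white tray, 5 mm above the table; x along the bay to its wide blue-floored blade end, z up. Spatula laid right: spatula_grip 6 mm above it, x axes agree. Bay 22 mm wide from x=-56 to 40 mm, 34 mm wide from 44 to 96 (open end), walls 10 mm high, 4 thick; no walls from x=-30 to 30 (finger room)
- lid: loose bayonet lid, 120 g, upright; origin at underside centre, z up, x along grip bar, two opposite lugs and two white pointers (half turn makes no difference). Boss 44 mm across, 16 high; lugs at its foot reach 32 mm from the axis, 10 wide, 6 high; blue disc 76 mm across from 16 to 22 mm up; white grip bar 48 long (x), 14 thick (y), from 22 to 50 mm up
- lid_grip (a point): centre of the lid's grip bar, on the axis, 36 mm above the underside; axes as body lid
- pot_mouth (a point): centre of the bur pot's mouth at deck top, 45 mm above the table; fixed in the tray, deck 108 mm across, hole 48. Two slots (15 mm wide, out to r 34.5) along +x and -x, marked black. At entry lid x is parallel to this x; fully home the disc lies on the deck, lid_grip 20 mm above here. Yellow half-way marks 0.80 rad clockwise of the slots, red lock marks 1.60
- pot_ring (a joint): sprung ring in the pot that the lugs push: rad, 0 at rest, grows clockwise seen from above, stop at 1.5. The lid turns about 0.1 rad before the lugs meet it, then it follows, so half-way reads about 0.70, lock 1.5. Spring pushes back about 0.13 N m at half-way; a fixed stop bars anticlockwise turning from the slots
- probe: loose steel dental probe, 140 mm long, already lying in the tray's outer bay; leave it alone. Origin under its middle
- driver: loose blue-handled hand driver lying on the table; leave alone
- dish: loose small steel dish, 70 mm across, 24 mm high, beyond the tray; leave alone
- rinse_bottle: loose clear bottle, 60 mm across, 150 mm high; leave alone
- jar: loose amber jar, 60 mm across, 70 mm high; leave alone
- block: loose grey block 70 x 50 x 25 mm; leave alone
- mirror: loose steel mouth mirror, 130 mm long, lying on the table; leave alone
Mind the look-alikes: they are no part of the job. There is more than one size of the lid; the one meant has the size given above. Leave any pink look-alike of the spatula alone.

How it is judged:
On the way, in this order (a step that is already met when the one before it is completed fails the run):
1. the spatula lies flat in its bay, blade in the wide end, let go (x of spatula_grip in the frame of bay between -0.01 and 0.01 m and y of spatula_grip in the frame of bay between -0.007 and 0.007 m and z of spatula_grip in the frame of bay between 0.001 and 0.01 m and x of spatula_tip in the frame of bay above 0.07 m and angle between the x axis of spatula and the x axis of bay, either way round below 0.14 rad and angle between spatula_grip's own z axis and vertical below 0.1 rad and contact force between the fingers and spatula below 0.1 N and linear speed of spatula below 0.03 m/s), for 0.2 s.
2. the lid is fully home on the pot with its lugs down through the slots, not yet twisted (z of lid_grip in the frame of pot_mouth between 0.0165 and 0.0225 m and horizontal distance between lid_grip and pot_mouth below 0.004 m and angle between lid_grip's own z axis and vertical below 0.08 rad and angle between the x axis of lid and the x axis of pot_mouth, either way round below 0.35 rad), for 0.1 s.
At the end, for the whole second after the job is handed in: Spatula flat in its bay (10 mm along, 7 mm across, 0.14 rad), blade in the wide end, untouched, at rest. Lid fully home (3 mm in height, 4 mm off-centre), twisted clockwise 0.62 to 0.98 rad from the slots (half-way 0.80) with the ring, still, gripped by the fingers with over 1 N (all of step 1 and z of lid_grip in the frame of pot_mouth between 0.0165 and 0.0225 m and horizontal distance between lid_grip and pot_mouth below 0.004 m and angle between lid_grip's own z axis and vertical below 0.08 rad and angle between the x axis of lid and the x axis of pot_mouth, either way round between 0.62 and 0.98 rad and value of joint pot_ring between 0.45 and 0.98 rad and contact force between the fingers and lid above 1 N and angular speed of lid below 0.4 rad/s); the arm keeps its last pose, push and grip.
It fails at once if the lid is turned on to the lock (ring past 1.35 rad) (value of joint pot_ring above 1.35 rad).
It fails at once if the lid is dropped (let go and falling faster than 0.6 m/s) (linear speed of lid above 0.6 m/s and contact force between the fingers and lid below 0.01 N).
It fails at once if the spatula is dropped (let go and falling faster than 0.6 m/s) (linear speed of spatula above 0.6 m/s and contact force between the fingers and spatula below 0.01 N).
It fails at once if a bystander (probe, driver, dish, bottle, jar, block or mirror) is moved by more than 30 mm (distance of any of probe, driver, dish, rinse_bottle, jar, block, mirror from where it was at the start of the episode above 0.03 m).
It also fails if it takes over 59 s, if anything falls off the work surface, if the arm or the gripper's body presses on something with over 40 N, if the wrist force passes 120 N, or if a joint passes its speed limit or range.

### The arm

A 6-joint arm with a two-finger parallel gripper is mounted at the origin on the work surface. World frame = base frame: x ahead of the robot, y to its left, z up, the work surface at z = 0. Lengths are in m, angles in rad, forces in N, time in s.
With the tool pointing down it reaches from about 0.35 to 0.875 m from the base axis. Payload 4.2 kg.
Tool frame: the origin (TCP) lies midway between the tips of the shut fingers; the grasp point (between the pads) lies 19 mm behind it; y points along the fingers, x is the direction in which the jaws open and shut, and the axes are right-handed (so a half turn about y gives the same grasp; the last joint's range is limited). The gripper opens to 85 mm and grips with 20 to 120 N. Pads are 22 mm wide; open, the fingers measure 114 mm over their backs; the gripper's body (76 mm by 85 mm) begins 54 mm behind the grasp point. The pads swing forward as they close: fully open they stand 13 mm farther back than shut.
Start: joints at [1.496, 0.385, 0.008, 0, -1.194, -0.259], TCP at [0.205, 0.59, 0.231] pointing down, gripper open.
Joint ranges: [-3.14, 3.14], [-1.21, 2.06], [-1.07, 1.41], [-3.16, 2.05], [-2.99, -0.16], [-3.1, 3.1]. Speed limits (rad/s): [2.79, 2.79, 3.14, 3.14, 3.14, 3.14].

### API

Orientations are given as a 3x3 rotation matrix whose columns are the frame's x, y, z axes.
In Python, from plant import * gives the robot as it stands. The module is installed in compiled form; this text tells all that it offers.
- The arm moves only by the tool drive_tool, never from a script. Its argument "plan" is text: rows parted by semicolons, each of 7 numbers parted by spaces: the shift along the tool's x, y, z in units of 0.25 m (1.0 is 0.25 m), then the turn, a rotation vector about the tool's x, y, z in units of 90 degrees (1.0 is 90 degrees), then the opening, from 0 (shut) to 1 (fully open). In form: dx dy dz wx wy wz claw; .... A call has 1 to 20 rows; each row is the pose to reach, as a shift and turn from the pose commanded when the call began, along the tool's axes at that moment; what a row does not reach only later rows make up. A row lasts 1/10 s, in which the tool goes at most 50 mm and 8.59 degrees, less where a joint would pass 70% of its speed; a pose out of reach is approached as far as the arm can. A call with a number of a shift or a turn outside -1 to 1 is refused whole. A call with a gripper value outside its range is refused whole. The fingers move at their own pace and stop on an object; the grip force is fixed at half the most. Time passes only in rows, so rows that repeat a pose let the fingers close. It gives the time, the measured TCP pose, the force and the opening at its end, in the units of the state.
- state(): the state, without advancing time (a new reading comes with each control period).
- camera(name): name is "scene" or "top"; returns the picture (400x640x3 uint8, red, green, blue); there is no depth.
- camera_model(name): a dict with "camera_matrix" (3x3 intrinsics, pixels), "world_to_cam" (4x4, takes a point from world to camera coordinates). Camera axes: x right, y up, looking along -z (the intrinsics and any distortion apply to the point x, -y, -z); pixel columns grow to the right and rows downward; lengths in m; the calibration is good to about 2 mm. A picture is of the moment at which its call begins. camera_model takes no time and is no camera call.
- sign_off(): hands the job in, once; it reports no verdict.
Trained networks look in the newest picture that a camera, given by its name, has taken for a name from the list of things; names that differ only in an ending like _2 or _b are one class to them, and where a whole thing is asked for, a point or a joint stands for the part that bears it (a point fixed in the world has none). Each returns a list of dicts, best first, with "p" (0 to 1); they miss things now and then, are a little off and sometimes report something else, mostly with a low value. They report only what shows in the picture. A call takes as long as a camera call. They do not tell look-alikes from the thing itself.
- outline_of(camera, query): "region" (400x640 bool, what is visible of it) and "bbox" ([left, top, right, bottom] in pixels, round what is visible of it).
- spot_point(camera, query): "at" ([column, row] in pixels: a listed point, or the origin of a listed thing).
The state is a dict: "time": time; "qpos": joint angles; "joint_vel": joint speeds; "tau": joint torques, N m; "eef_pos": TCP position; "tcp_rot": TCP orientation; "force": force on the tool from outside, world axes, zero at the start; "ft_torque": the same for the moment, N m; "finger_gap": finger opening in m.
Only numpy, scipy, OpenCV 4.12 (cv2) and the standard library are available. Lean on these libraries where they do the work, as an engineer would, in place of code of your own. Each camera call takes 0.05 s, during which the arm holds its last target.

## Working session

There is one attempt and no reset: what is moved stays moved. The work goes in short steps, Python scripts to look and compute and a tool call to move; the robot and the scene stay as the last step left them, time stands still between calls to the robot, and variables do not carry over. Pictures are saved under pics/ and viewed, and the job is handed in when it is done.

Besides the shell and the picture viewer there is one more tool, called in YAML: its name, and indented under it one key for each argument. drive_tool: Moves the arm, as the interface text tells. Its arguments: {"type":"object","properties":{"plan":{"type":"string"}},"required":["plan"]}

```bash
mkdir -p pics; python3 - <<'E'
from plant import *
import cv2,numpy as np
s=state()
for k,v in s.items(): print(k,np.round(v,4).tolist())
for n in("scene","top"):
    im=camera(n); cv2.imwrite(f"pics/{n}0.png",im[:,:,::-1])
    m=camera_model(n); print(n,{k:np.round(v,4).tolist() for k,v in m.items()})
E
```

```text
time 0.0
qpos [1.4956, 0.3856, 0.0066, -0.0005, -1.194, -0.2586]
joint_vel [0.0006, 0.0006, -0.0011, 0.0012, 0.0004, 0.0006]
tau [0.001, -39.2289, 18.8398, 4.186, -0.0047, 0.0]
eef_pos [0.2045, 0.59, 0.2302]
tcp_rot [[-0.3278, -0.0007, 0.9447], [-0.9447, -0.0021, -0.3278], [0.0022, -1.0, 0.0]]
force [-1.4413, -0.9444, 0.1745]
ft_torque [0.0108, 0.0015, 0.048]
finger_gap 0.0855
scene {'camera_matrix': [[373.696, 0.0, 326.1575], [0.0, 373.696, 198.366], [0.0, 0.0, 1.0]], 'world_to_cam': [[0.5137, 0.858, 0.0023, -0.2955], [-0.6613, 0.3942, 0.6382, 0.3548], [0.5467, -0.3294, 0.7699, -1.539], [0.0, 0.0, 0.0, 1.0]]}
top {'camera_matrix': [[416.8008, 0.0, 310.2663], [0.0, 416.8008, 202.2659], [0.0, 0.0, 1.0]], 'world_to_cam': [[-0.0009, -1.0, 0.0007, 0.0031], [0.9932, -0.0008, 0.1162, -0.5529], [-0.1162, 0.0008, 0.9932, -1.334], [0.0, 0.0, 0.0, 1.0]]}
```

View pics/scene0.png

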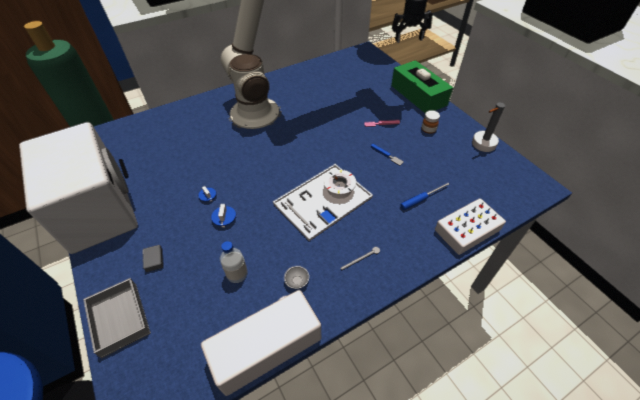

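View pics/top0.png

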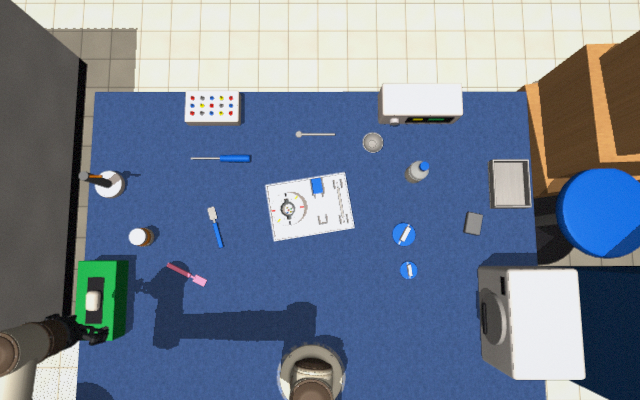

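Top view: the blue spatula is at about (215,228), with a pink look-alike at (187,274). There are two lids: a large one at (404,234) and a small one at (408,270). The bur pot is at (290,208) and the bay's blue floor at (317,187). I'll confirm with enlarged crops and the networks.

```bash
cat > h.py <<'E'
import numpy as np,cv2
from plant import *
def ray(n,px):
    m=camera_model(n);K=np.array(m["camera_matrix"]);T=np.array(m["world_to_cam"])
    d=np.linalg.solve(K,[px[0],px[1],1.]);d=np.array([d[0],-d[1],-d[2]])
    R=T[:3,:3];return -R.T@T[:3,3],R.T@d
def atz(n,px,z):
    o,d=ray(n,px);return o+d*(z-o[2])/d[2]
def tri(px1,px2):
    o1,d1=ray("top",px1);o2,d2=ray("scene",px2)
    d1/=np.linalg.norm(d1);d2/=np.linalg.norm(d2)
    A=np.array([d1,-d2]).T;t=np.linalg.lstsq(A,o2-o1,rcond=None)[0]
    a=o1+t[0]*d1;b=o2+t[1]*d2;return (a+b)/2,np.linalg.norm(a-b)
def proj(n,p):
    m=camera_model(n);K=np.array(m["camera_matrix"]);T=np.array(m["world_to_cam"])
    c=T[:3,:3]@np.asarray(p)+T[:3,3];c=K@[c[0],-c[1],-c[2]];return c[:2]/c[2]
E
python3 - <<'E'
from h import *
t=camera("top");s=camera("scene")
np.save("t.npy",t);np.save("s.npy",s)
def crop(im,x,y,w,h,k): return cv2.resize(im[y:y+h,x:x+w,::-1],None,fx=k,fy=k,interpolation=cv2.INTER_CUBIC)
cv2.imwrite("pics/c1.png",crop(t,190,160,100,120,5))
cv2.imwrite("pics/c2.png",crop(t,260,165,100,80,8))
cv2.imwrite("pics/c3.png",crop(t,370,200,70,90,6))
cv2.imwrite("pics/c4.png",crop(s,180,130,240,130,3))
for q in("spatula","spatula_grip","spatula_tip","bay","lid","lid_grip","pot_mouth"):
    for n in("top","scene"):
        r=spot_point(n,q);print(q,n,[(np.round(a["at"],1).tolist(),round(a["p"],2)) for a in r][:4])
for q in("spatula","lid"):
    for n in("top","scene"):
        r=outline_of(n,q);print(q,n,[(np.round(a["bbox"]).tolist(),int(a["region"].sum()),round(a["p"],2)) for a in r][:4])
E
```

```text
spatula top [([179.0, 273.9], 0.72), ([218.7, 230.0], 0.69)]
spatula scene [([220.2, 210.2], 0.58), ([379.5, 150.2], 0.56), ([384.4, 123.0], 0.41)]
spatula_grip top [([176.7, 270.5], 0.7), ([218.5, 234.8], 0.62)]
spatula_grip scene [([386.0, 123.5], 0.5), ([382.7, 151.6], 0.48)]
spatula_tip top [([210.3, 206.5], 0.75), ([205.1, 286.8], 0.63), ([402.3, 231.7], 0.63), ([285.7, 209.3], 0.33)]
spatula_tip scene [([366.3, 121.9], 0.68), ([405.2, 165.5], 0.65)]
bay top [([320.7, 203.0], 0.7)]
bay scene [([313.1, 202.2], 0.71)]
lid top [([405.7, 271.5], 0.67), ([400.7, 232.3], 0.56), ([470.5, 223.7], 0.35)]
lid scene [([225.9, 219.6], 0.83), ([382.1, 152.6], 0.54), ([204.4, 200.0], 0.45)]
lid_grip top [([408.2, 270.1], 0.65), ([405.6, 235.6], 0.6)]
lid_grip scene [([221.7, 209.3], 0.73), ([203.7, 193.1], 0.69), ([427.0, 128.4], 0.26)]
pot_mouth top [([283.2, 206.5], 0.96), ([369.9, 145.2], 0.7)]
pot_mouth scene [([339.0, 181.0], 0.82)]
spatula top [([206.0, 206.0, 221.0, 248.0], 220, 0.65), ([168.0, 266.0, 207.0, 286.0], 215, 0.61)]
spatula scene [([366.0, 121.0, 402.0, 125.0], 134, 0.72), ([372.0, 141.0, 403.0, 167.0], 141, 0.55)]
lid top [([395.0, 224.0, 414.0, 247.0], 392, 0.64), ([401.0, 264.0, 418.0, 278.0], 235, 0.62)]
lid scene [([196.0, 190.0, 217.0, 201.0], 185, 0.62), ([212.0, 203.0, 236.0, 228.0], 409, 0.6)]
```

View pics/c1.png

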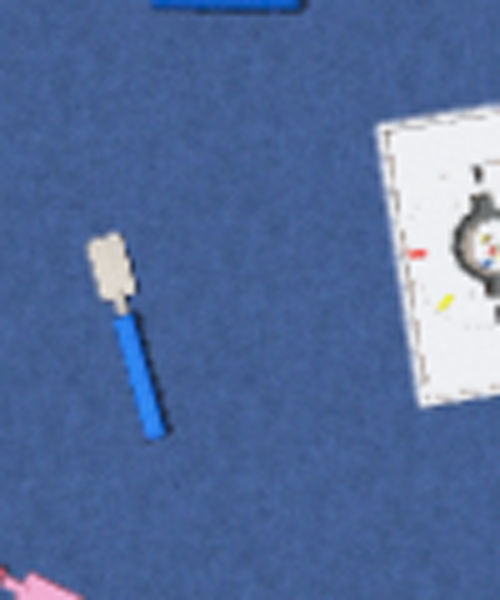

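View pics/c2.png

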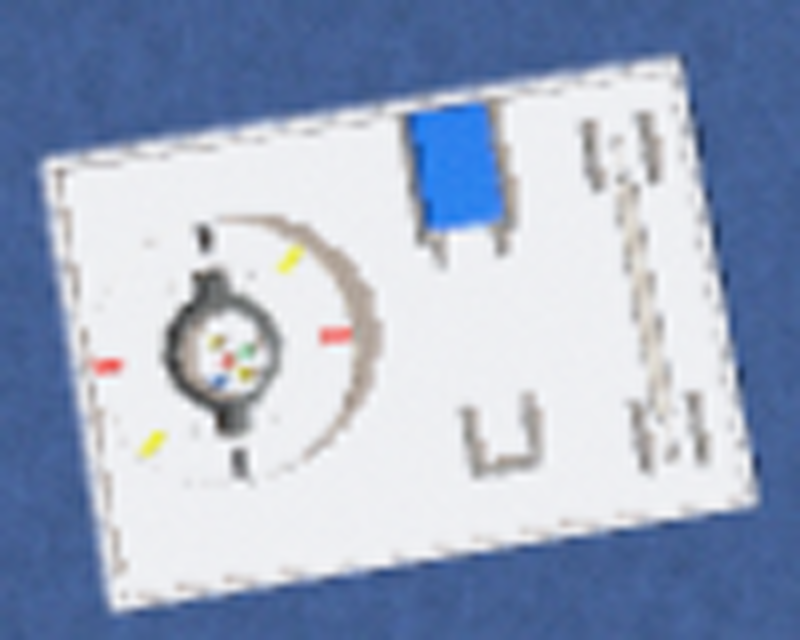

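View pics/c3.png

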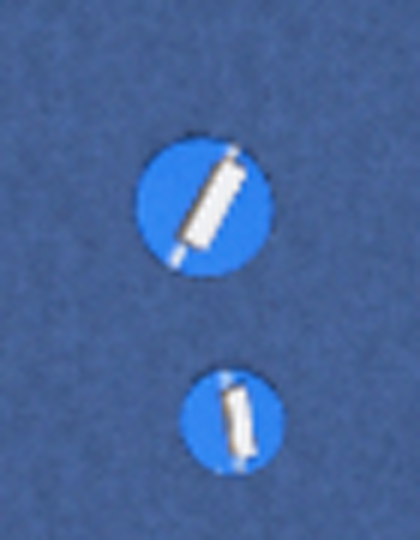

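View pics/c4.png

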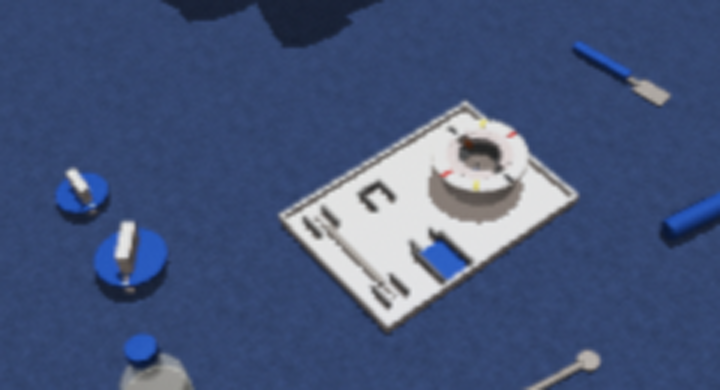

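Crop check:
- **Spatula:** the blue-handled one is at (218,235), blade tip (210,207). The pink one is not wanted.
- **Lids:** the large lid at (404,234) is about 22.8 px across, and the small one at (408,270) about 17 px.
- **Pot:** the slots run almost vertically in the image.

Now the metric fits.

```bash
cat > fit.py <<'E'
from h import *
import sys
def hsv(im): return cv2.cvtColor(im,cv2.COLOR_RGB2HSV).astype(int)
def up(im,x,y,w,h,k=6): return cv2.resize(im[y:y+h,x:x+w],None,fx=k,fy=k,interpolation=cv2.INTER_CUBIC)
def topx(p,x,y,k=6): return (np.asarray(p,float)+.5)/k-.5+[x,y]
def pts(im,box,f,k=6):
    x,y,w,h=box;H=hsv(up(im,x,y,w,h,k));m=f(H[...,0],H[...,1],H[...,2])
    n,l,st,c=cv2.connectedComponentsWithStats(m.astype(np.uint8))
    o=[]
    for i in sorted(range(1,n),key=lambda i:-st[i,4]):
        if st[i,4]<20:continue
        yy,xx=np.where(l==i);o.append(topx(np.c_[xx,yy],x,y,k))
    return o
def toW(n,P,z): return np.array([atz(n,p,z) for p in P])
def pca(W):
    c=W.mean(0);u,s,v=np.linalg.svd(W[:,:2]-c[:2],full_matrices=False);return c,v[0]
def rect(W):
    r=cv2.minAreaRect((W[:,:2]*1000).astype(np.float32));return np.round(r[0],1),np.round(r[1],1),round(r[2],1)
blue=lambda h,s,v:(abs(h-107)<10)&(s>185)&(v>150)
E
python3 - <<'E'
from fit import *
t=np.load("t.npy");s=np.load("s.npy")
H=hsv(t);Hs=hsv(s)
for n,i,p in(("top",H,(217,235)),("top",H,(398,235)),("top",H,(317,187)),("top",H,(240,240)),("top",H,(404,232)),("top",H,(212,214)),("scene",Hs,(383,151)),("scene",Hs,(218,219)),("scene",Hs,(327,215)),("scene",Hs,(300,150)),("scene",Hs,(221,211)),("scene",Hs,(395,159))):
    print(n,p,i[p[1],p[0]])
E
```

```text
top (217, 235) [107 201 239]
top (398, 235) [107 200 239]
top (317, 187) [107 203 237]
top (240, 240) [109 132 153]
top (404, 232) [150   3 191]
top (212, 214) [ 16  17 221]
scene (383, 151) [110 198 180]
scene (218, 219) [111 194 184]
scene (327, 215) [110 196 195]
scene (300, 150) [111 137 112]
scene (221, 211) [ 90   1 226]
scene (395, 159) [ 13  17 175]
```

```bash
cat > m1.py <<'E'
from fit import *
t=np.load("t.npy");s=np.load("s.npy")
bt=lambda h,s,v:(abs(h-108)<12)&(s>165)&(v>190)
bs=lambda h,s,v:(abs(h-110)<12)&(s>165)&(v>140)
grey=lambda h,s,v:(s<75)&(v>150)
for n,im,box,b in(("top",t,(200,195,35,65),bt),("scene",s,(365,138,45,34),bs)):
    for nm,f,z in(("handle",b,.012),("blade",grey,.004)):
        P=pts(im,box,f)[0];W=toW(n,P,z);c,d=pca(W);print(n,nm,np.round(c,4),"ang",np.degrees(np.arctan2(d[1],d[0])).round(1),rect(W))
for n,im,box,b in(("top",t,(385,215,40,40),bt),("top",t,(396,256,26,30),bt),("scene",s,(205,198,40,36),bs)):
    P=pts(im,box,lambda h,s_,v:b(h,s_,v)|((s_<75)&(v>150)))[0];W=toW(n,P,.022);print(n,"disc",rect(W),"eqdiam", 'c',W.mean(0).round(4))
    P=pts(im,box,grey)[0];W=toW(n,P,.05);c,d=pca(W);print(n,"bar",c.round(4),"ang",np.degrees(np.arctan2(d[1],d[0])).round(1),rect(W))
red=lambda h,s,v:((h<8)|(h>172))&(s>120)&(v>120)
yel=lambda h,s,v:(abs(h-28)<8)&(s>110)&(v>120)
for n,im,box,bb,b in(("top",t,(264,190,48,40),(308,175,20,22),bt),("scene",s,(320,168,40,30),(310,200,30,26),bs)):
    M={}
    for nm,f in(("red",red),("yel",yel)):
        for P in pts(im,box,f):
            W=toW(n,P,.045).mean(0); print(n,nm,len(P),P.mean(0).round(1),W.round(4))
    P=pts(im,bb,b)[0];W=toW(n,P,.005);c,d=pca(W);print(n,"floor",c.round(4),np.degrees(np.arctan2(d[1],d[0])).round(1),rect(W))
E
python3 m1.py
```

```text
Traceback (most recent call last):
  File "m1.py", line 8, in <module>
    P=pts(im,box,f)[0];W=toW(n,P,z);c,d=pca(W);print(n,nm,np.round(c,4),"ang",np.degrees(np.arctan2(d[1],d[0])).round(1),rect(W))
                         ~~~^^^^^^^
  File "fit.py", line 14, in toW
    def toW(n,P,z): return np.array([atz(n,p,z) for p in P])
                                     ~~~^^^^^^^
  File "h.py", line 8, in atz
    o,d=ray(n,px);return o+d*(z-o[2])/d[2]
        ~~~^^^^^^
  File "h.py", line 4, in ray
    m=camera_model(n);K=np.array(m["camera_matrix"]);T=np.array(m["world_to_cam"])
ValueError: time passes only in moves, steps and waits
```

```bash
python3 - <<'E'
a=open('h.py').read()
a=a.replace("def ray(","import functools\n_cm=camera_model\n@functools.lru_cache\ndef camera_model(n): return _cm(n)\ndef ray(",1)
open('h.py','w').write(a)
E
python3 m1.py; python3 -c "
from plant import *
print(state()['time'])"
```

```text
top handle [0.447  0.3095 0.012 ] ang -163.1 (array([446.8, 309.7]), array([83.5, 12.8]), 16.6)
top blade [0.5189 0.3314 0.004 ] ang -163.7 (array([515.8, 330.1]), array([55.4, 26.8]), 16.8)
scene handle [0.4542 0.3063 0.012 ] ang 16.9 (array([453.6, 306.3]), array([84. , 13.8]), 17.0)
scene blade [0.5266 0.3279 0.004 ] ang 13.3 (array([525.7, 328. ]), array([39.2, 21.1]), 17.4)
top disc (array([ 459. , -283.9]), array([33. , 73.4]), 61.2) eqdiam c [ 0.4582 -0.2854  0.022 ]
top bar [ 0.4491 -0.3009  0.05  ] ang 150.4 (array([ 447.3, -300.6]), array([15.2, 72.2]), 61.8)
top disc (array([ 331.4, -298.6]), array([54.4, 24.7]), 7.2) eqdiam c [ 0.3314 -0.3001  0.022 ]
top bar [ 0.3339 -0.312   0.05  ] ang -173.9 (array([ 333.7, -311.7]), array([38.5, 12.9]), 5.9)
scene disc (array([ 464.3, -286.4]), array([34.3, 73.6]), 60.7) eqdiam c [ 0.464  -0.2882  0.022 ]
scene bar [ 0.4546 -0.3049  0.05  ] ang -28.9 (array([ 454.4, -304.8]), array([15.3, 49. ]), 61.4)
top red 84 [273.1 210.2] [0.5256 0.1232 0.045 ]
top red 77 [301.6 206.4] [0.5379 0.0309 0.045 ]
top yel 129 [278.6 219.9] [0.4942 0.1049 0.045 ]
top yel 127 [295.8 197. ] [0.5687 0.0497 0.045 ]
top yel 34 [290.2 211.2] [0.5224 0.0677 0.045 ]
top floor [ 0.6136 -0.0186  0.005 ] -171.3 (array([613.7, -18.3]), array([48.7, 31.2]), 9.4)
scene floor [ 0.6151 -0.0187  0.005 ] 7.6 (array([614.5, -19. ]), array([42.6, 26.6]), 10.6)
1.1
```

```bash
cat > m2.py <<'E'
from fit import *
t=np.load("t.npy");s=np.load("s.npy")
for n in("top","scene"):
    print(n,"campos",ray(n,(0,0))[0].round(3))
bt=lambda h,s,v:(abs(h-108)<12)&(s>165)&(v>190)
bs=lambda h,s,v:(abs(h-110)<12)&(s>165)&(v>140)
for n,im,box,b,vm in(("top",t,(385,215,40,40),bt,150),("top",t,(396,256,26,30),bt,150),("scene",s,(205,198,40,36),bs,130)):
    P=np.vstack(pts(im,box,b));h=cv2.convexHull(P.astype(np.float32))[:,0]
    W=toW(n,h,.022);print(n,"disc",np.round(cv2.minEnclosingCircle((W[:,:2]*1000).astype(np.float32))[0],1),rect(W))
print("bay spot",atz("top",(320.7,203.0),.005),atz("scene",(313.1,202.2),.005))
def frame(p,a): 
    c,q=np.cos(a),np.sin(a);R=np.array([[c,-q,0],[q,c,0],[0,0,1]]);return lambda v:np.array(p)+R@np.array(v)
T={"top":cv2.cvtColor(t,cv2.COLOR_RGB2BGR),"scene":cv2.cvtColor(s,cv2.COLOR_RGB2BGR)}
big={n:cv2.resize(T[n],None,fx=8,fy=8,interpolation=cv2.INTER_CUBIC) for n in T}
def poly(f,L,z,col=(0,255,0)):
    for n in big:
        q=np.array([(proj(n,f((x,y,z)))+.5)*8-.5 for x,y in L]);cv2.polylines(big[n],[q.round().astype(int)],True,col,1)
circ=lambda r:[(r*np.cos(a),r*np.sin(a)) for a in np.linspace(0,6.28,60)]
bx=lambda a,b,w:[(a,-w),(b,-w),(b,w),(a,w)]
import json
C=json.load(open("poses.json"))
f=frame(C["spat"][:3],C["spat"][3]);poly(f,bx(-.05,.035,.007),.012);poly(f,bx(.048,.09,.012),.004)
f=frame(C["lid"][:3],C["lid"][3]);poly(f,circ(.038),.022);poly(f,bx(-.024,.024,.007),.05,(0,0,255))
f=frame(C["pot"][:3],C["pot"][3]);poly(f,circ(.054),0);poly(f,circ(.024),0);poly(f,bx(-.0345,.0345,.0075),0)
f=frame(C["bay"][:3],C["bay"][3]);poly(f,bx(-.056,-.03,.011),.01,(0,0,255));poly(f,bx(.044,.096,.017),.0);poly(f,bx(.03,.04,.011),.01,(0,0,255))
def save(n,x,y,w,h,k,name):
    c=big[n][y*8:(y+h)*8,x*8:(x+w)*8];cv2.imwrite(name,cv2.resize(c,(w*k,h*k),interpolation=cv2.INTER_AREA))
save("top",195,195,40,60,8,"pics/o1.png");save("top",260,168,100,74,8,"pics/o2.png");save("top",385,215,40,40,8,"pics/o3.png");save("scene",200,135,210,110,3,"pics/o4.png")
a=cv2.imread("pics/o1.png");b=cv2.imread("pics/o3.png");cv2.imwrite("pics/o13.png",np.hstack([a,cv2.copyMakeBorder(b,0,a.shape[0]-b.shape[0],0,0,0)]))
save("scene",270,160,110,80,7,"pics/o5.png")
E
cat > poses.json <<'E'
{"spat":[0.4542,0.3117,0,0.2915],"lid":[0.4475,-0.300,0,-0.507],"pot":[0.5317,0.0772,0.045,0.1623],"bay":[0.5446,-0.0300,0.005,0.1623]}
E
python3 m2.py
```

```text
top campos [0.394 0.004 1.389]
scene campos [ 1.228 -0.393  0.959]
top disc [ 448.6 -302.2] (array([ 448.8, -302.8]), array([74.2, 73.8]), 44.4)
top disc [ 333.2 -314.6] (array([ 333.1, -314.3]), array([56.3, 54.4]), 89.9)
scene disc [ 423.1 -311.4] (array([ 430.7, -321.3]), array([132.3,  75.6]), 35.3)
bay spot [ 0.55358637 -0.03224673  0.005     ] [ 0.54230899 -0.03034502  0.005     ]
```

```bash
true
sed -i 's/0.4475,-0.300,/0.4486,-0.3024,/' poses.json; python3 m2.py >/dev/null
```

```text
(no output)
```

View pics/o13.png

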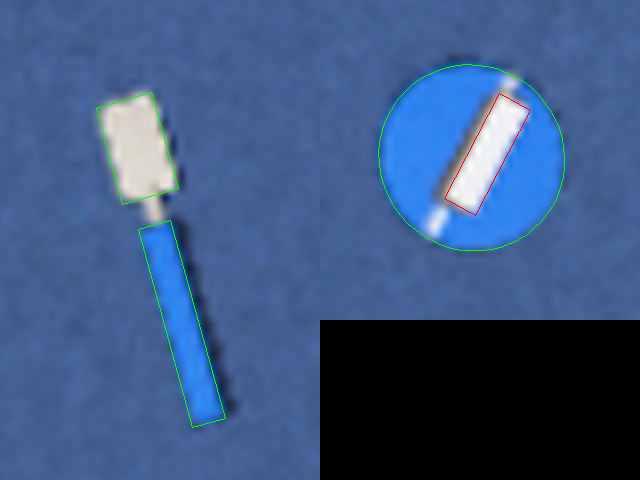

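View pics/o2.png

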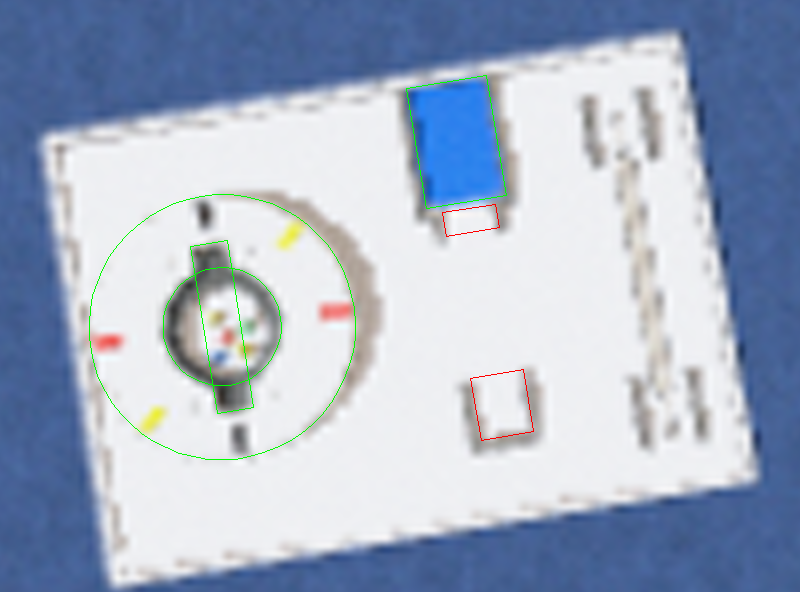

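View pics/o4.png

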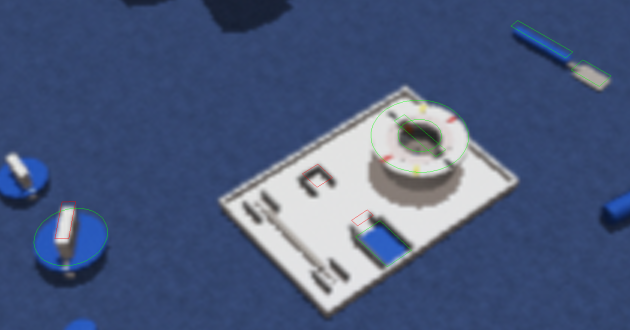

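View pics/o5.png

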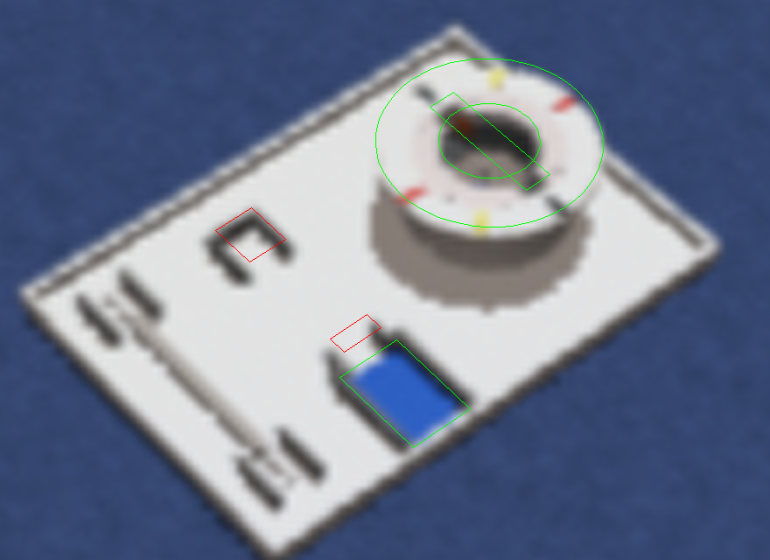

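```bash
cat > go.py <<'E'
from h import *
import sys
from scipy.spatial.transform import Rotation as Ro
# usage: go.py x y z yawdeg(tool x axis)
x,y,z,a=map(float,sys.argv[1:5]);a=np.radians(a)
s=state();R=np.array(s["tcp_rot"]);p=np.array(s["eef_pos"])
X=np.array([np.cos(a),np.sin(a),0]);Y=np.array([0,0,-1.]);Rt=np.c_[X,Y,np.cross(X,Y)]
d=R.T@(np.array([x,y,z])-p)/.25;w=Ro.from_matrix(R.T@Rt).as_rotvec()/(np.pi/2)
cur=np.degrees(np.arctan2(R[1,0],R[0,0]))
print("t",round(s["time"],2),"pos",p.round(4),"yaw",cur.round(2),"F",np.round(s["force"],2),"gap",round(s["finger_gap"],4),"q",np.round(s["qpos"],2))
print("row",d.round(4),w.round(4),"mm",np.linalg.norm(d)*250,"deg",np.linalg.norm(w)*90)
E
python3 go.py .4542 .3117 .1 -73.3
```

```text
t 1.1 pos [0.2047 0.5905 0.2313] yaw -109.13 F [ 0.44 -0.68 -0.37] gap 0.0853 q [ 1.5   0.38  0.01 -0.   -1.19 -0.26]
row [0.7267 0.5252 1.3082] [ 0.     -0.3981 -0.    ] mm 396.4995850340148 deg 35.82686894970445
```

drive_tool:
  plan: "0.2 0.1 0.35 0 -0.2 0 0.5; 0.4 0.25 0.7 0 -0.3981 0 0.5; 0.4 0.25 0.7 0 -0.3981 0 0.5; 0.4 0.25 0.7 0 -0.3981 0 0.5; 0.4 0.25 0.7 0 -0.3981 0 0.5; 0.4 0.25 0.7 0 -0.3981 0 0.5; 0.4 0.25 0.7 0 -0.3981 0 0.5"

```text
time: 1.8
eef_pos: [0.3376, 0.4391, 0.1692]
tcp_rot: [[0.287, 0.001, 0.958], [-0.958, 0.001, 0.287], [-0.001, -1.0, 0.001]]
force: [-0.4, 0.8, 0.3]
finger_gap: 0.0427
```

```bash
python3 go.py .4542 .3117 .07 -73.3
```

```text
t 1.8 pos [0.3376 0.4391 0.1692] yaw -73.35 F [-0.43  0.8   0.3 ] gap 0.0427 q [ 1.21  0.32 -0.26  0.   -0.99  0.65]
row [0.6221 0.3966 0.3006] [-0.0005 -0.0006 -0.0005] mm 199.15787226552843 deg 0.07841201613926284
```

drive_tool:
  plan: "0.155 0.099 0.075 0 0 0 0.5; 0.31 0.198 0.15 0 0 0 0.5; 0.466 0.297 0.225 0 0 0 0.5; 0.622 0.397 0.301 0 0 0 0.5; 0.622 0.397 0.301 0 0 0 0.5; 0.622 0.397 0.301 0 0 0 0.5"

```text
time: 2.4
eef_pos: [0.4546, 0.3119, 0.0693]
tcp_rot: [[0.287, 0.0, 0.958], [-0.958, -0.0, 0.287], [0.0, -1.0, 0.0]]
force: [-0.7, -0.4, -0.3]
finger_gap: 0.0424
```

```bash
python3 go.py .4542 .3117 .003 -73.3; cat > look.py <<'E'
from h import *
import sys
# look.py name tx ty tw th k sx sy sw sh k2
n=sys.argv[1];a=list(map(int,sys.argv[2:12]))
t=camera("top");s=camera("scene");np.save("t.npy",t);np.save("s.npy",s)
def crop(im,x,y,w,h,k): return cv2.resize(im[y:y+h,x:x+w,::-1],None,fx=k,fy=k,interpolation=cv2.INTER_CUBIC)
A=crop(t,*a[:5]);B=crop(s,*a[5:])
H=max(A.shape[0],B.shape[0]);pad=lambda q:cv2.copyMakeBorder(q,0,H-q.shape[0],0,5,0)
cv2.imwrite(f"pics/{n}.png",np.hstack([pad(A),pad(B)]))
E
python3 look.py g1 195 195 60 70 6 350 110 80 80 5
```

```text
t 2.4 pos [0.4546 0.3119 0.0693] yaw -73.33 F [-0.65 -0.4  -0.27] gap 0.0424 q [ 0.9   0.43 -0.38  0.   -0.76  0.97]
row [ 1.000e-04  2.653e-01 -1.700e-03] [-0.0001 -0.0004  0.0001] mm 66.31621925970867 deg 0.03726685022943639
```

View pics/g1.png

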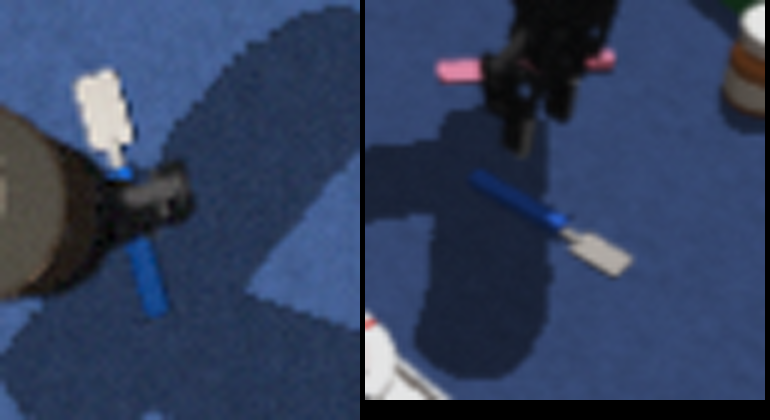

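In the left half (top view) the open fingers straddle the handle at about (218,228). I'm descending.

drive_tool:
  plan: "0 0.08 0 0 0 0 0.5; 0 0.16 0 0 0 0 0.5; 0 0.2 0 0 0 0 0.5; 0 0.24 0 0 0 0 0.5; 0 0.262 0 0 0 0 0.5; 0 0.262 0 0 0 0 0.5"

```text
time: 3.1
eef_pos: [0.4538, 0.3117, 0.0038]
tcp_rot: [[0.288, -0.0, 0.958], [-0.958, -0.0, 0.288], [0.0, -1.0, -0.0]]
force: [0.6, 0.1, -0.1]
finger_gap: 0.0425
```

drive_tool:
  plan: "0 0 0 0 0 0 0.25; 0 0 0 0 0 0 0.15; 0 0 0 0 0 0 0; 0 0 0 0 0 0 0; 0 0 0 0 0 0 0; 0 0 0 0 0 0 0; 0 0 0 0 0 0 0"

```text
time: 3.8
eef_pos: [0.4545, 0.3118, 0.0049]
tcp_rot: [[0.288, 0.001, 0.958], [-0.958, 0.001, 0.288], [-0.001, -1.0, 0.001]]
force: [-1.3, 0.2, 5.6]
finger_gap: 0.0117
```

```bash
python3 go.py .5446 -.03 .04 -80.7
```

```text
t 3.8 pos [0.4545 0.3118 0.0049] yaw -73.28 F [-1.29  0.22  5.59] gap 0.0117 q [ 0.9   0.53 -0.43  0.   -0.61  0.97]
row [ 1.4128 -0.1412 -0.048 ] [-0.0008  0.0824 -0.0004] mm 355.15207080135013 deg 7.415928013752963
```

drive_tool:
  plan: "0 -0.04 0 0 0 0 0; 0 -0.1 0 0 0 0 0; 0 -0.2 0 0 0 0 0; 0 -0.28 0 0 0 0 0; 0 -0.28 0 0 0 0 0; 0 -0.28 0 0 0 0 0"

```text
time: 4.4
eef_pos: [0.4538, 0.3112, 0.0741]
tcp_rot: [[0.287, -0.0, 0.958], [-0.958, 0.001, 0.287], [-0.001, -1.0, 0.0]]
force: [0.4, 0.6, -1.6]
finger_gap: 0.0117
```

```bash
python3 look.py g2 190 190 60 70 6 340 90 80 80 5;python3 go.py .4545 .3118 .0749 -80.7
```

```text
t 4.5 pos [0.4534 0.3107 0.073 ] yaw -73.32 F [ 0.27 -0.82 -0.9 ] gap 0.0119 q [ 0.9   0.43 -0.38 -0.   -0.77  0.97]
row [-0.003  -0.0075  0.0055] [0.0013 0.082  0.0007] mm 2.4479066744374944 deg 7.382409716178036
```

View pics/g2.png

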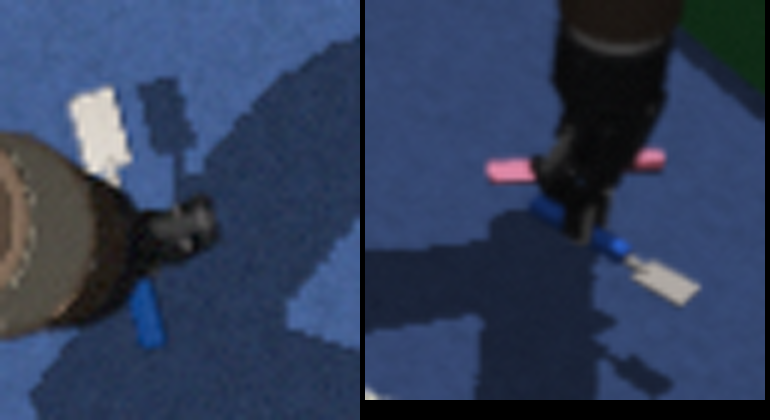

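The spatula is held level in both views, with its blade at top (206,216). I'm carrying it to the bay above pot height.

drive_tool:
  plan: "0.1 -0.08 0 0 0 0 0; 0.22 -0.08 0 0 0.02 0 0; 0.38 -0.08 -0.01 0 0.04 0 0; 0.55 -0.08 -0.02 0 0.06 0 0; 0.7 -0.08 -0.024 0 0.082 0 0; 0.8 -0.08 -0.024 0 0.082 0 0; 0.85 -0.08 -0.024 0 0.082 0 0; 0.85 -0.08 -0.024 0 0.082 0 0"

```text
time: 5.3
eef_pos: [0.5091, 0.1047, 0.0931]
tcp_rot: [[0.16, -0.002, 0.987], [-0.987, -0.001, 0.16], [0.001, -1.0, -0.002]]
force: [-0.1, 0.7, 0.3]
finger_gap: 0.012
```

```bash
python3 go.py .5446 -.03 .09 -80.7
```

```text
t 5.3 pos [0.5091 0.1047 0.0931] yaw -80.82 F [-0.11  0.65  0.34] gap 0.012 q [ 0.52  0.36 -0.43 -0.   -0.79  1.22]
row [0.5543 0.0125 0.0541] [ 0.0013 -0.0013  0.0004] mm 139.2780158007169 deg 0.17145360981451066
```

drive_tool:
  plan: "0.12 0.012 0.012 0 0 0 0; 0.28 0.012 0.027 0 0 0 0; 0.42 0.012 0.041 0 0 0 0; 0.52 0.012 0.05 0 0 0 0; 0.554 0.012 0.054 0 0 0 0; 0.554 0.012 0.054 0 0 0 0; 0.554 0.012 0.054 0 0 0 0"

```text
time: 6.0
eef_pos: [0.545, -0.0274, 0.0908]
tcp_rot: [[0.163, -0.001, 0.987], [-0.987, 0.0, 0.163], [-0.0, -1.0, -0.001]]
force: [-0.3, 0.2, -0.9]
finger_gap: 0.0121
```

```bash
python3 look.py g3 270 150 70 80 6 260 120 110 110 4;python3 go.py .5446 -.03 .025 -80.7
```

```text
t 6.1 pos [ 0.545  -0.0271  0.091 ] yaw -80.58 F [-0.83  0.38 -1.01] gap 0.0118 q [ 0.25  0.4  -0.37 -0.   -0.8   1.49]
row [ 0.0111  0.264  -0.0034] [ 0.0001  0.0014 -0.0001] mm 66.05392698744141 deg 0.12520801754791358
```

View pics/g3.png

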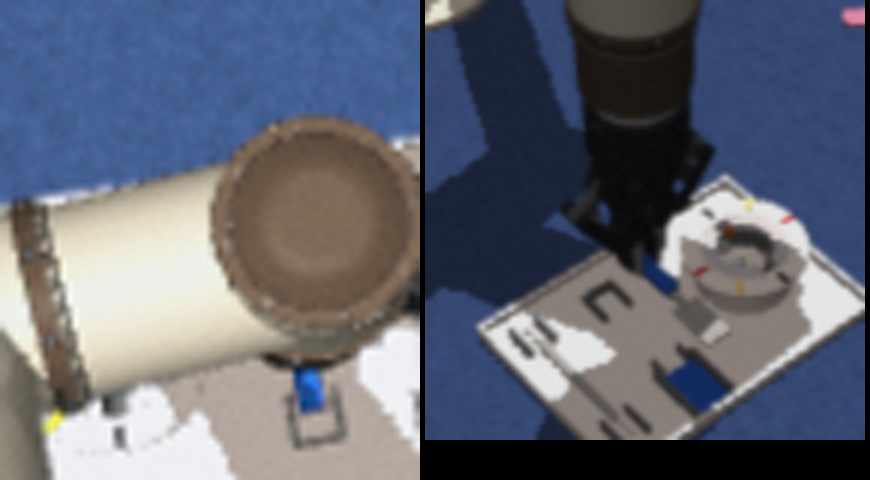

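drive_tool:
  plan: "0.005 0.06 0 0 0 0 0; 0.011 0.15 -0.003 0 0 0 0; 0.011 0.22 -0.003 0 0 0 0; 0.011 0.255 -0.003 0 0 0 0; 0.011 0.255 -0.003 0 0 0 0; 0.011 0.255 -0.003 0 0 0 0"

```text
time: 6.7
eef_pos: [0.5454, -0.0307, 0.0279]
tcp_rot: [[0.163, 0.001, 0.987], [-0.987, 0.0, 0.163], [0.0, -1.0, 0.001]]
force: [0.6, -0.5, -0.3]
finger_gap: 0.0115
```

```bash
python3 look.py g4 290 170 50 60 8 280 150 80 90 5;python3 go.py .5446 -.03 .01 -80.7
```

```text
t 6.8 pos [ 0.5457 -0.0308  0.0283] yaw -80.64 F [-0.04  0.16 -0.41] gap 0.0115 q [ 0.24  0.49 -0.43  0.   -0.66  1.49]
row [-0.004   0.0733 -0.0039] [-0.0013  0.0006  0.    ] mm 18.38178356887294 deg 0.13388170137200614
```

View pics/g4.png

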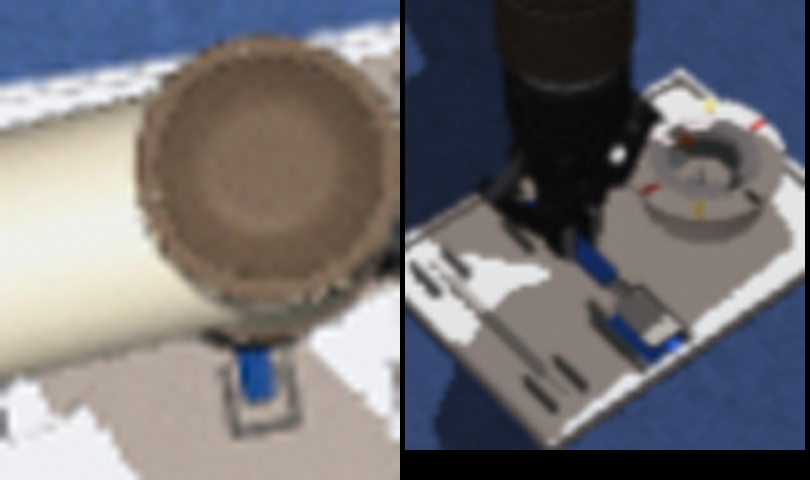

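drive_tool:
  plan: "-0.002 0.03 -0.002 0 0 0 0; -0.002 0.05 -0.003 0 0 0 0; -0.002 0.062 -0.003 0 0 0 0; -0.002 0.068 -0.003 0 0 0 0; -0.002 0.072 -0.003 0 0 0 0; -0.002 0.072 -0.003 0 0 0 0"

```text
time: 7.4
eef_pos: [0.5437, -0.031, 0.01]
tcp_rot: [[0.162, -0.001, 0.987], [-0.987, -0.0, 0.162], [0.0, -1.0, -0.001]]
force: [-3.8, 0.2, 4.6]
finger_gap: 0.0117
```

```bash
python3 look.py g5 290 170 50 60 8 280 150 80 90 5;python3 go.py .5446 -.03 .01 -80.7
```

```text
t 7.5 pos [ 0.5437 -0.031   0.01  ] yaw -80.67 F [-2.39  0.67  5.72] gap 0.0117 q [ 0.24  0.51 -0.44  0.   -0.61  1.49]
row [-0.0032 -0.0001  0.004 ] [0.0004 0.0004 0.0001] mm 1.2809732584641005 deg 0.05169901922409382
```

View pics/g5.png

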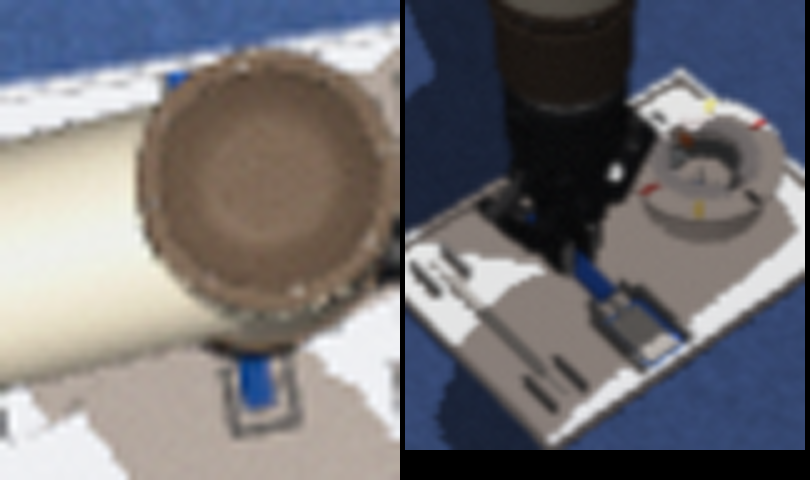

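The spatula is down: the blade sits centred in the wide end (scene ≈(410,218)) and the floor contact reads about 5 N. I'm releasing it gently.

drive_tool:
  plan: "0 0 0 0 0 0 0.2; 0 0 0 0 0 0 0.25; 0 0 0 0 0 0 0.35; 0 0 0 0 0 0 0.4; 0 -0.04 0 0 0 0 0.4; 0 -0.14 0 0 0 0 0.4; 0 -0.28 0 0 0 0 0.4; 0 -0.4 0 0 0 0 0.4; 0 -0.45 0 0 0 0 0.4"

```text
time: 8.4
eef_pos: [0.5459, -0.0306, 0.1257]
tcp_rot: [[0.163, 0.007, 0.987], [-0.987, 0.001, 0.163], [0.0, -1.0, 0.007]]
force: [-0.4, -0.4, -0.1]
finger_gap: 0.034
```

```bash
python3 go.py .4486 -.3024 .13 -119.2
```

```text
t 8.4 pos [ 0.5459 -0.0306  0.1257] yaw -80.64 F [-0.41 -0.39 -0.08] gap 0.034 q [ 0.24  0.35 -0.34  0.   -0.88  1.49]
row [ 1.0095 -0.0206 -0.5606] [-0.0041  0.4284 -0.0013] mm 288.7215468939387 deg 38.562329109792444
```

drive_tool:
  plan: "0.1 -0.02 -0.06 0 0.05 0 0.5; 0.28 -0.02 -0.16 0 0.12 0 0.5; 0.45 -0.02 -0.25 0 0.2 0 0.5; 0.6 -0.02 -0.35 0 0.28 0 0.5; 0.75 -0.02 -0.42 0 0.36 0 0.5; 0.9 -0.02 -0.5 0 0.428 0 0.5; 0.98 -0.02 -0.545 0 0.428 0 0.5; 1.0 -0.02 -0.558 0 0.428 0 0.5; 1.0 -0.02 -0.558 0 0.428 0 0.5; 1.0 -0.02 -0.558 0 0.428 0 0.5"

```text
time: 9.4
eef_pos: [0.447, -0.2995, 0.1267]
tcp_rot: [[-0.487, -0.0, 0.873], [-0.873, 0.0, -0.487], [-0.0, -1.0, -0.0]]
force: [-0.2, -0.3, -0.1]
finger_gap: 0.0427
```

```bash
python3 look.py g6 290 165 60 80 6 180 180 80 60 5;python3 m1.py | grep -v lid; python3 go.py .4486 -.3024 .085 -119.1
```

```text
t 9.5 pos [ 0.4473 -0.2992  0.1268] yaw -119.11 F [ 0.45 -0.2   0.17] gap 0.0427 q [-0.29  0.34 -0.35 -0.   -0.88  1.35]
row [0.0088 0.1673 0.0108] [ 0.0001 -0.0001 -0.0001] mm 41.966991125334445 deg 0.009569896516524384Traceback (most recent call last):
  File "m1.py", line 8, in <module>
    P=pts(im,box,f)[0];W=toW(n,P,z);c,d=pca(W);print(n,nm,np.round(c,4),"ang",np.degrees(np.arctan2(d[1],d[0])).round(1),rect(W))
      ~~~~~~~~~~~~~^^^
IndexError: list index out of range
```

View pics/g6.png

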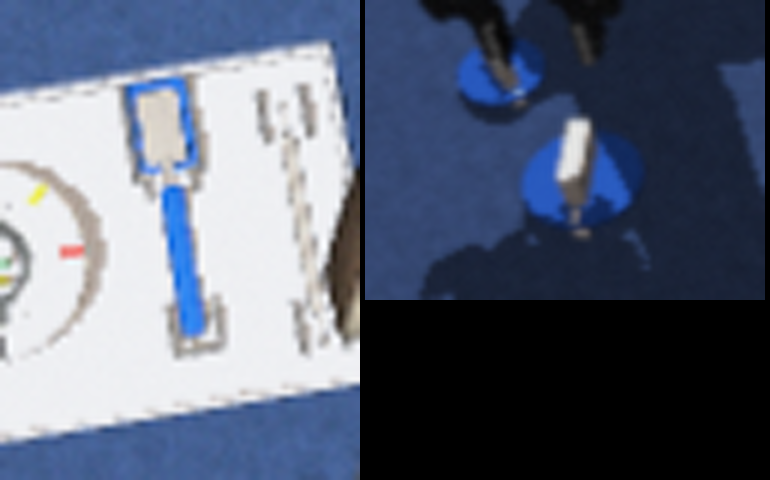

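```bash
cat > sp.py <<'E'
from fit import *
t=np.load("t.npy")
bt=lambda h,s,v:(abs(h-108)<12)&(s>165)&(v>190)
P=[q for q in pts(t,(312,193,18,32),bt)][0];W=toW("top",P,.017);c,d=pca(W);print(rect(W),np.degrees(np.arctan2(d[1],d[0])))
a=np.arctan2(d[1],d[0]);a=(a+np.pi/2)%np.pi-np.pi/2
g=c[:2]+.0075*np.array([np.cos(a),np.sin(a)]);b=np.array([.5446,-.03]);v=g-b;th=.1623
print("in bay mm",1000*np.array([v@[np.cos(th),np.sin(th)],v@[-np.sin(th),np.cos(th)]]),"dyaw",np.degrees(a-th))
E
python3 sp.py
```

```text
(array([536.2, -29. ]), array([81.4, 11.5]), 8.7) -171.31905697625996
in bay mm [-0.85276556  2.11331186] dyaw -0.618161991233211
```

The spatula lies in its bay with blade at top (317,184), about 1–2 mm off and under 1° rotated. The larger lid, 74 mm measured against 76 mm specified, sits between the open fingers. I'm descending onto its bar.

drive_tool:
  plan: "0.01 0.06 0.01 0 0 0 0.5; 0.01 0.14 0.01 0 0 0 0.5; 0.01 0.165 0.01 0 0 0 0.5; 0.01 0.165 0.01 0 0 0 0.5; 0.01 0.165 0.01 0 0 0 0.5"

```text
time: 10.0
eef_pos: [0.4485, -0.3034, 0.0862]
tcp_rot: [[-0.487, 0.001, 0.874], [-0.874, -0.001, -0.487], [0.0, -1.0, 0.001]]
force: [-0.8, -0.4, 1.0]
finger_gap: 0.0427
```

```bash
python3 look.py g7 375 205 60 70 6 190 165 80 70 5; python3 go.py .4486 -.3034 .028 -119.1
```

```text
t 10.1 pos [ 0.4486 -0.3036  0.0865] yaw -119.16 F [-0.59  0.72 -0.73] gap 0.0423 q [-0.3   0.4  -0.39  0.   -0.79  1.36]
row [-0.0005  0.2341 -0.0009] [-0.0012 -0.0007 -0.0001] mm 58.51996342411046 deg 0.1233261994977665
```

View pics/g7.png

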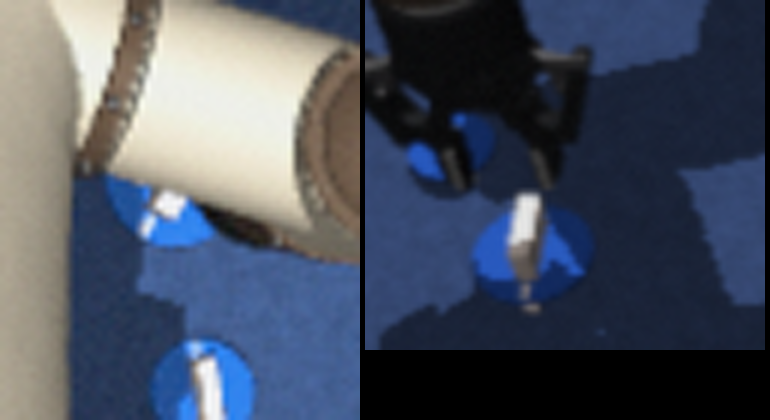

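```bash
python3 - <<'E'
from h import *
f=lambda p:((proj("scene",p)-[190,165])*5).round(1)
print(f((.4486,-.3036,.0865)),f((.4486,-.3036,.05)),f((.4486,-.3036,.022)))
E
```

```text
[141.5 177.4] [154.5 214.8] [164.  242.3]
```

drive_tool:
  plan: "0 0.02 0 0 0 0 0.7; 0 0.06 0 0 0 0 0.7; 0 0.13 0 0 0 0 0.7; 0 0.19 0 0 0 0 0.7; 0 0.225 0 0 0 0 0.7; 0 0.232 0 0 0 0 0.7; 0 0.232 0 0 0 0 0.7"

```text
time: 10.8
eef_pos: [0.4479, -0.3036, 0.0273]
tcp_rot: [[-0.488, -0.001, 0.873], [-0.873, 0.0, -0.488], [0.0, -1.0, -0.0]]
force: [-0.1, -1.5, 1.8]
finger_gap: 0.0597
```

drive_tool:
  plan: "0 0 0 0 0 0 0.5; 0 0 0 0 0 0 0.35; 0 0 0 0 0 0 0.25; 0 0 0 0 0 0 0.2; 0 0 0 0 0 0 0.1; 0 0 0 0 0 0 0; 0 0 0 0 0 0 0; 0 0 0 0 0 0 0; 0 0 0 0 0 0 0"

```text
time: 11.7
eef_pos: [0.4483, -0.3037, 0.0281]
tcp_rot: [[-0.488, 0.001, 0.873], [-0.873, -0.0, -0.488], [-0.0, -1.0, 0.001]]
force: [-0.6, 1.9, 5.8]
finger_gap: 0.0128
```

```bash
python3 look.py g8 375 205 60 70 6 190 165 80 70 5; python3 go.py .4486 -.3034 .1 -119.1
```

```text
t 11.8 pos [ 0.4483 -0.3037  0.0281] yaw -119.18 F [-0.58  0.96  5.46] gap 0.0129 q [-0.3   0.48 -0.44  0.   -0.65  1.36]
row [-0.0016 -0.2876  0.0009] [-0.0006 -0.0009 -0.    ] mm 71.89778942671697 deg 0.09908160256242478
```

View pics/g8.png

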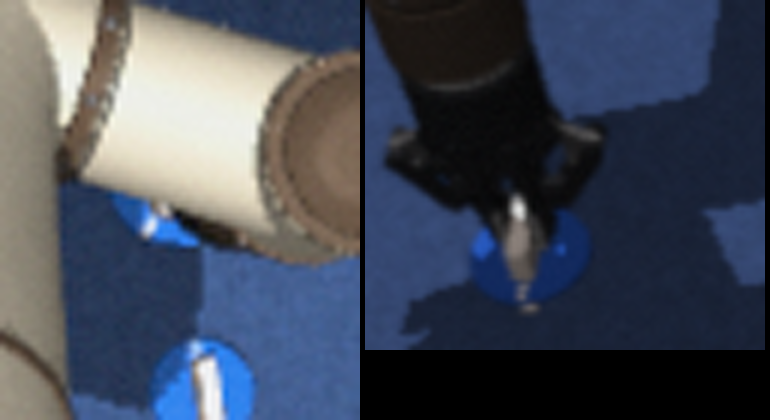

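The bar is gripped (gap 12.8 mm). I'm lifting, then moving to hover over the pot.

drive_tool:
  plan: "0 -0.04 0 0 0 0 0; 0 -0.12 0 0 0 0 0; 0 -0.24 0 0 0 0 0; 0 -0.32 0 0 0 0 0; 0 -0.34 0 0 0 0 0; 0 -0.34 0 0 0 0 0"

```text
time: 12.4
eef_pos: [0.4478, -0.3035, 0.1129]
tcp_rot: [[-0.488, 0.001, 0.873], [-0.873, 0.0, -0.488], [-0.001, -1.0, 0.001]]
force: [0.4, -0.2, -1.0]
finger_gap: 0.0125
```

```bash
python3 look.py g9 375 205 60 70 6 180 140 90 80 5; python3 go.py .5317 .0752 .11 -80.7
```

```text
t 12.5 pos [ 0.4468 -0.3031  0.1113] yaw -119.23 F [ 0.07 -0.01 -1.57] gap 0.013 q [-0.3   0.36 -0.36 -0.   -0.85  1.36]
row [-1.4863  0.0063 -0.4427] [ 0.0016 -0.4281 -0.0005] mm 387.71686266283956 deg 38.52936963736648
```

View pics/g9.png

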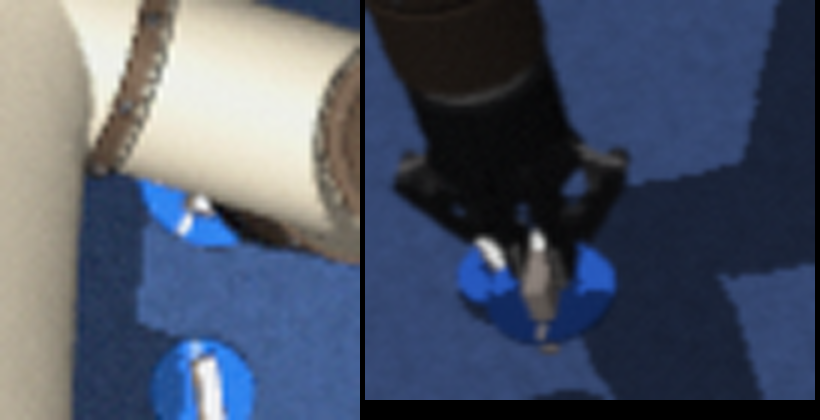

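drive_tool:
  plan: "-0.08 0 -0.03 0 0 0 0; -0.2 0 -0.06 0 -0.06 0 0; -0.36 0 -0.11 0 -0.14 0 0; -0.52 0 -0.16 0 -0.22 0 0; -0.68 0 -0.21 0 -0.3 0 0; -0.82 0 -0.25 0 -0.38 0 0; -0.92 0 -0.28 0 -0.428 0 0; -0.95 0 -0.28 0 -0.428 0 0; -0.95 0 -0.28 0 -0.428 0 0"

```text
time: 13.4
eef_pos: [0.5024, -0.0614, 0.1114]
tcp_rot: [[0.163, -0.002, 0.987], [-0.987, -0.0, 0.163], [0.0, -1.0, -0.002]]
force: [-0.3, 0.2, -2.1]
finger_gap: 0.0129
```

```bash
python3 go.py .5317 .0752 .11 -80.7
```

```text
t 13.4 pos [ 0.5024 -0.0614  0.1114] yaw -80.64 F [-0.25  0.22 -2.1 ] gap 0.0129 q [ 0.2   0.31 -0.44 -0.   -0.82  1.53]
row [-0.5202  0.0053  0.2047] [0.0014 0.0007 0.    ] mm 139.75138484306063 deg 0.14461476991889424
```

drive_tool:
  plan: "-0.1 0 0.04 0 0 0 0; -0.22 0.02 0.09 0 0 0 0; -0.36 0.04 0.14 0 0 0 0; -0.47 0.06 0.185 0 0 0 0; -0.52 0.07 0.204 0 0 0 0; -0.52 0.07 0.204 0 0 0 0; -0.52 0.07 0.204 0 0 0 0"

```text
time: 14.1
eef_pos: [0.5313, 0.0733, 0.0945]
tcp_rot: [[0.161, -0.002, 0.987], [-0.987, -0.001, 0.161], [0.0, -1.0, -0.002]]
force: [-0.8, -0.4, -1.4]
finger_gap: 0.0128
```

```bash
python3 look.py g10 255 165 70 70 6 290 120 90 90 5; python3 go.py .5317 .0752 .085 -80.7
```

```text
t 14.2 pos [0.5314 0.073  0.095 ] yaw -80.79 F [ 0.71  0.67 -0.08] gap 0.013 q [ 0.44  0.38 -0.39 -0.   -0.8   1.29]
row [-0.0084  0.0399  0.0025] [ 0.0006 -0.001   0.0001] mm 10.201346797534592 deg 0.10507111370003568
```

View pics/g10.png

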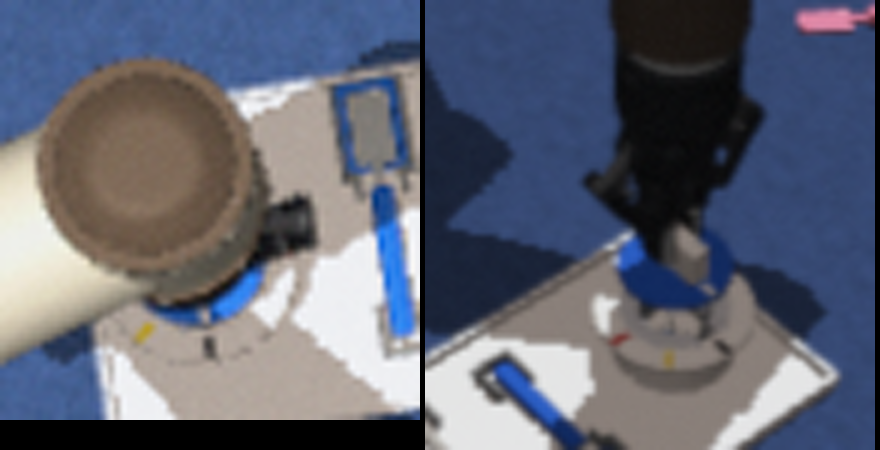

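```bash
cat > arc.py <<'E'
from fit import *
import sys
from scipy.optimize import least_squares
zd=float(sys.argv[1]);rad=float(sys.argv[2]) if len(sys.argv)>2 else .0371
t=np.load("t.npy")
x,y,w,h,k=268,195,40,35,8
U=up(t,x,y,w,h,k);H=hsv(U);m=((abs(H[...,0]-108)<12)&(H[...,1]>170)&(H[...,2]>100)&(U[...,2]>120)).astype(np.uint8)
n,l,st,_=cv2.connectedComponentsWithStats(m)
cv2.imwrite("pics/m.png",np.hstack([U[...,::-1],cv2.cvtColor(m*255,cv2.COLOR_GRAY2BGR)]))
E=[]
mm=np.zeros_like(m)
for i in range(1,n):
    if st[i,4]>150: mm|=(l==i).astype(np.uint8); print("comp",st[i])
for c in range(mm.shape[1]):
    r=np.where(mm[:,c])[0]
    if len(r): E.append(topx((c,r.max()),x,y,k))
W=toW("top",np.array(E),zd)
c=np.array([.5317,.0772])
f=lambda q:np.hypot(W[:,0]-q[0],W[:,1]-q[1])-rad
r=least_squares(f,c,loss="soft_l1",f_scale=.0005);print(r.x.round(4),"rms mm",1000*np.sqrt(np.mean(r.fun**2)),len(W))
E
python3 arc.py .089
```

```text
comp [ 177  117   65   69 1803]
comp [114 176  43  13 336]
[0.534  0.0754] rms mm 0.723921794389091 108
```

View pics/m.png

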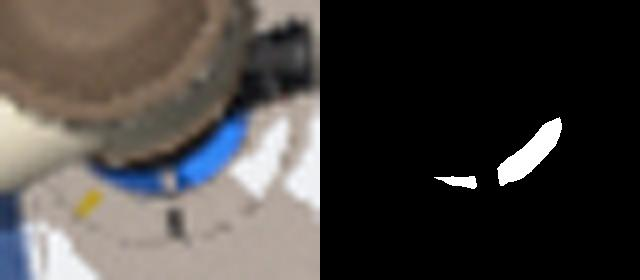

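```bash
sed -i 's/^x,y,w,h,k=.*/x,y,w,h,k=277,200,24,21,8/; s/(H\[...,1\]>170)&(H\[...,2\]>100)&(U\[...,2\]>120)/(H[...,1]>120)\&(H[...,2]>75)/' arc.py; python3 arc.py .089;  python3 arc.py .089 .038
```

```text
comp [ 101   71   72   78 2459]
comp [ 29 129  60  23 874]
[0.5326 0.075 ] rms mm 1.272892589155225 132
comp [ 101   71   72   78 2459]
comp [ 29 129  60  23 874]
[0.5336 0.0752] rms mm 1.2615441384049302 132
```

View pics/m.png

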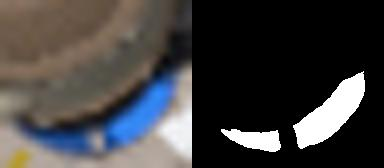

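```bash
python3 - <<'E'
from h import *
a=atz("top",(289.4,217.0),.089);b=atz("top",(290.0,222.7),.045)
print(a,b,np.degrees(np.arctan2(*(np.array([.5333,.0752])-a[:2])[::-1])),np.degrees(np.arctan2(*(np.array([.5317,.0772])-b[:2])[::-1])))
E
python3 go.py .5303 .0750 .085 -80.7
```

```text
[0.49990976 0.0680059  0.089     ] [0.48503664 0.06815088 0.045     ] 12.158811270954788 10.974779914438082
t 14.2 pos [0.5314 0.073  0.095 ] yaw -80.79 F [ 0.71  0.67 -0.08] gap 0.013 q [ 0.44  0.38 -0.39 -0.   -0.8   1.29]
row [-0.0085  0.0399 -0.0032] [ 0.0006 -0.001   0.0001] mm 10.22047606463047 deg 0.10507111370003568
```

Top view: the lid disc over the pot is about 2 mm off in y and 1.5 mm in x, and the pointer lines up with the black slot mark at (290,223). I'm correcting and lowering to just above the deck.

drive_tool:
  plan: "-0.004 0.02 -0.002 0 0 0 0; -0.0085 0.04 -0.004 0 0 0 0; -0.0085 0.06 -0.004 0 0 0 0; -0.0085 0.06 -0.004 0 0 0 0; -0.0085 0.06 -0.004 0 0 0 0"

```text
time: 14.7
eef_pos: [0.5305, 0.0763, 0.0798]
tcp_rot: [[0.162, -0.0, 0.987], [-0.987, -0.0, 0.162], [0.0, -1.0, -0.001]]
force: [0.4, 0.5, -0.8]
finger_gap: 0.0128
```

```bash
python3 look.py g11 255 165 70 70 6 300 130 80 80 5; python3 arc.py .074;python3 arc.py .074 .038; python3 go.py .5303 .0750 .07 -80.7
```

```text
comp [  96   78   71   73 2344]
comp [ 28 136  56  21 746]
[0.5319 0.0782] rms mm 1.1068363794610665 127
comp [  96   78   71   73 2344]
comp [ 28 136  56  21 746]
[0.5329 0.0784] rms mm 1.1052799526970003 127
t 14.8 pos [0.5307 0.0765 0.0802] yaw -80.67 F [ 0.7  -0.77 -0.52] gap 0.0127 q [ 0.45  0.4  -0.41  0.   -0.77  1.29]
row [ 0.0056  0.0407 -0.0027] [-0.0002  0.0003 -0.    ] mm 10.295701682936246 deg 0.036854507508750405
```

View pics/g11.png

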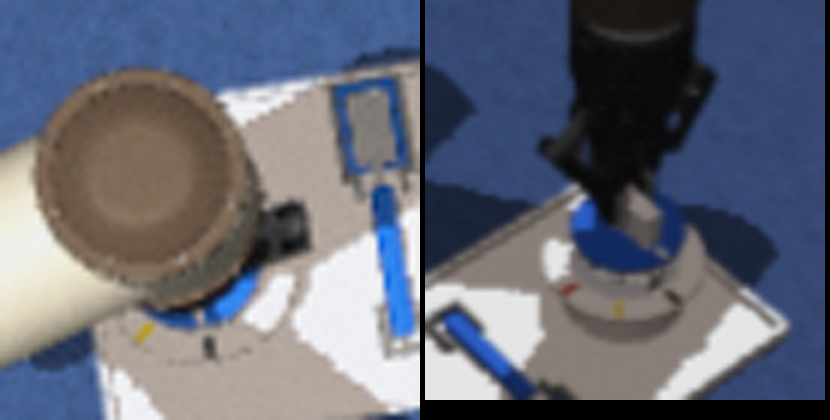

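drive_tool:
  plan: "0.004 0 -0.003 0 0 0 0; 0.005 0.012 -0.003 0 0 0 0; 0.005 0.022 -0.003 0 0 0 0; 0.005 0.03 -0.003 0 0 0 0; 0.005 0.03 -0.003 0 0 0 0"

```text
time: 15.3
eef_pos: [0.5297, 0.075, 0.0721]
tcp_rot: [[0.162, -0.001, 0.987], [-0.987, -0.0, 0.162], [0.0, -1.0, -0.001]]
force: [-0.8, 0.3, -1.4]
finger_gap: 0.0126
```

drive_tool:
  plan: "0 0.006 0 0 0 0 0; 0 0.012 0 0 0 0 0; 0 0.016 0 0 0 0 0; 0 0.016 0 0 0 0 0"

```text
time: 15.7
eef_pos: [0.5299, 0.075, 0.0684]
tcp_rot: [[0.162, -0.0, 0.987], [-0.987, -0.0, 0.162], [0.0, -1.0, -0.0]]
force: [-0.4, -0.3, -1.4]
finger_gap: 0.0129
```

At TCP z 0.068 the lid underside should be 4–5 mm below the deck top with no force, so it has entered. I'm continuing down.

drive_tool:
  plan: "0 0.008 0 0 0 0 0; 0 0.016 0 0 0 0 0; 0 0.024 0 0 0 0 0; 0 0.032 0 0 0 0 0; 0 0.038 0 0 0 0 0; 0 0.038 0 0 0 0 0"

```text
time: 16.3
eef_pos: [0.5298, 0.075, 0.0588]
tcp_rot: [[0.162, -0.001, 0.987], [-0.987, -0.0, 0.162], [0.0, -1.0, -0.001]]
force: [0.7, 0.0, -0.6]
finger_gap: 0.0126
```

drive_tool:
  plan: "0 0.004 0 0 0 0 0; 0 0.008 0 0 0 0 0; 0 0.008 0 0 0 0 0"

```text
time: 16.6
eef_pos: [0.5301, 0.0751, 0.0571]
tcp_rot: [[0.162, 0.0, 0.987], [-0.987, 0.0, 0.162], [-0.0, -1.0, 0.0]]
force: [0.5, 0.8, -0.2]
finger_gap: 0.0128
```

```bash
python3 look.py g12 255 165 70 70 6 300 130 80 80 5;python3 go.py .5303 .0750 .057 -80.7
```

```text
t 16.7 pos [0.5301 0.0751 0.0572] yaw -80.67 F [ 0.5  -0.23 -0.17] gap 0.0126 q [ 0.44  0.43 -0.43  0.   -0.71  1.29]
row [0.0006 0.0007 0.0006] [-0.0002  0.0003 -0.    ] mm 0.2682225899184055 deg 0.035622399025263436
```

View pics/g12.png

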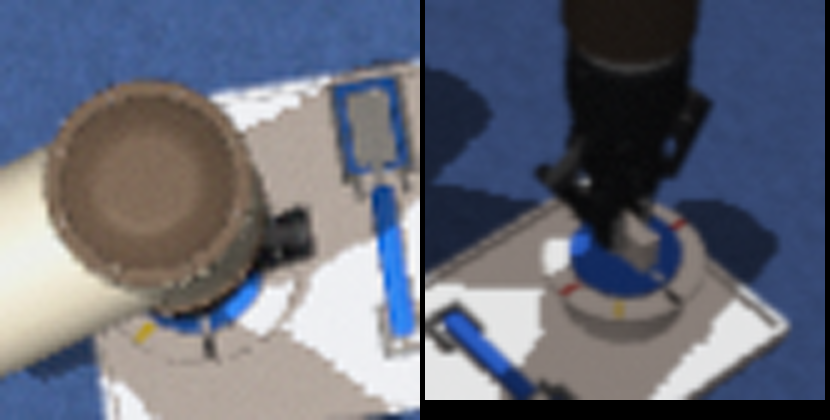

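The pointer is in line with the black slot mark and the disc is practically on the deck. I'm pressing on until contact.

drive_tool:
  plan: "0 0.003 0 0 0 0 0; 0 0.006 0 0 0 0 0; 0 0.006 0 0 0 0 0; 0 0.006 0 0 0 0 0"

```text
time: 17.1
eef_pos: [0.5301, 0.0751, 0.0571]
tcp_rot: [[0.163, 0.001, 0.987], [-0.987, -0.0, 0.163], [0.0, -1.0, 0.001]]
force: [-3.4, -0.0, 9.1]
finger_gap: 0.0128
```

Home: contact of 9 N at TCP z 0.0571, exactly 29.0 mm above the pick height as expected. Twisting clockwise in stages.

drive_tool:
  plan: "0 0 0 0 0.025 0 0; 0 0 0 0 0.06 0 0; 0 0 0 0 0.1 0 0; 0 0 0 0 0.14 0 0; 0 0 0 0 0.18 0 0; 0 0 0 0 0.22 0 0; 0 0 0 0 0.25 0 0; 0 0 0 0 0.25 0 0"

```text
time: 17.9
eef_pos: [0.532, 0.076, 0.0571]
tcp_rot: [[-0.227, 0.005, 0.974], [-0.974, 0.001, -0.227], [-0.002, -1.0, 0.004]]
force: [-0.8, 2.5, 5.5]
finger_gap: 0.0128
```

```bash
python3 look.py g13 255 165 70 70 6 300 130 80 80 5;python3 go.py .5303 .0750 .057 -126.5; python3 -c "
from plant import *
print(state()['ft_torque'])"
```

```text
t 18.0 pos [0.5319 0.0761 0.0572] yaw -103.06 F [0.   2.14 7.2 ] gap 0.0125 q [ 0.44  0.43 -0.43  0.   -0.71  0.9 ]
row [ 0.0056  0.0006 -0.0055] [-0.0023  0.2604 -0.0021] mm 1.9636085461459352 deg 23.44069352091318
[0.5398648  0.00455302 0.0583162 ]
```

View pics/g13.png

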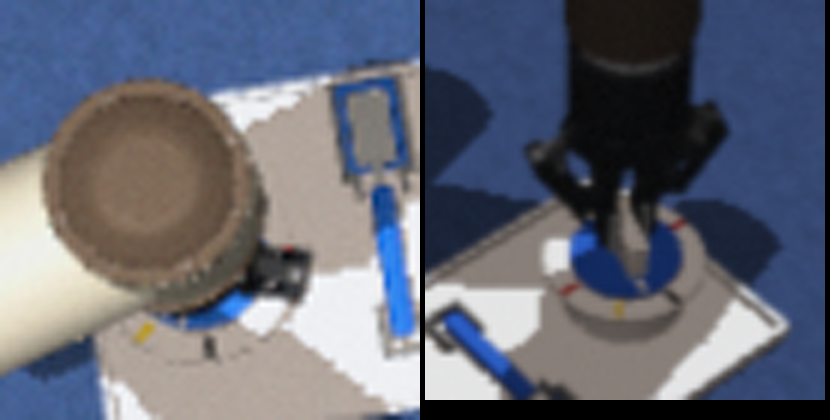

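The pointer is half-way between the slot and yellow marks (scene crop (640,288)), and the forces are small. Continuing to the yellow mark.

drive_tool:
  plan: "0 0 0 0 0.03 0 0; 0 0 0 0 0.07 0 0; 0 0 0 0 0.11 0 0; 0 0 0 0 0.15 0 0; 0 0 0 0 0.19 0 0; 0 0 0 0 0.23 0 0; 0 0 0 0 0.26 0 0; 0 0 0 0 0.26 0 0; 0 0 0 0 0.26 0 0"

```text
time: 18.9
eef_pos: [0.5329, 0.0769, 0.0573]
tcp_rot: [[-0.593, 0.007, 0.805], [-0.805, 0.003, -0.593], [-0.006, -1.0, 0.004]]
force: [2.3, 5.8, 5.7]
finger_gap: 0.0127
```

```bash
python3 look.py g14 255 165 70 70 6 310 150 60 60 7;python3 go.py .5303 .0750 .057 -126.5; python3 -c "
from plant import *
print(state()['ft_torque'])"; python3 sp.py
```

```text
t 19.0 pos [0.5329 0.0769 0.0573] yaw -126.4 F [1.26 4.9  5.37] gap 0.0127 q [ 0.44  0.43 -0.43  0.   -0.71  0.49]
row [ 0.0124  0.001  -0.004 ] [-0.0025  0.0011 -0.0041] mm 3.2691806971120956 deg 0.4439043094252972
[ 1.40340795 -0.42383835  0.08379801]
(array([526.5, -30.5]), array([61.9, 11.4]), 9.0) -171.43059538041192
in bay mm [-11.27986967   2.19488945] dyaw -0.7297003953851681
```

View pics/g14.png

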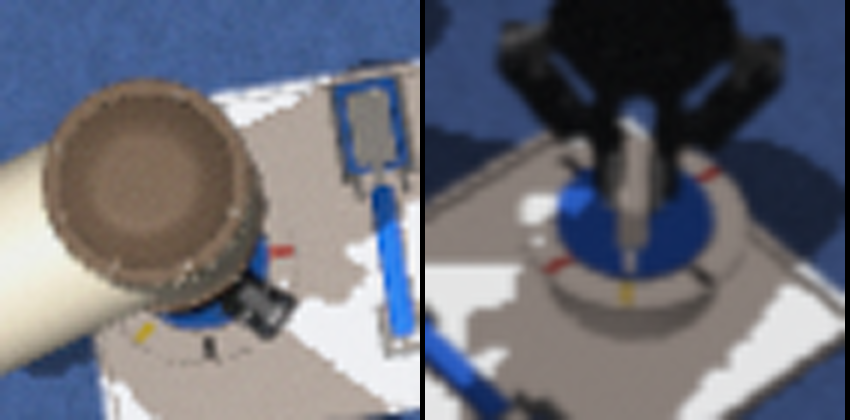

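```bash
python3 arc.py .051; python3 arc.py .051 .038; python3 - <<'E'
from fit import *
s=np.load("s.npy")
x,y,w,h,k=325,168,32,26,8
U=up(s,x,y,w,h,k);H=hsv(U);m=((abs(H[...,0]-111)<12)&(H[...,1]>120)&(H[...,2]>50)).astype(np.uint8)
cv2.imwrite("pics/m2.png",np.hstack([U[...,::-1],cv2.cvtColor(m*255,cv2.COLOR_GRAY2BGR)]))
n,l,st,_=cv2.connectedComponentsWithStats(m);print(st)
red=lambda h,s,v:((h<8)|(h>172))&(s>100)&(v>80)
for P in pts(s,(320,165,45,35),red)[:3]: print(len(P),P.mean(0))
# predicted extremes for disc centred with deck
W=[(.5317+.038*np.cos(a),.0772+.038*np.sin(a)) for a in np.linspace(0,6.28,100)]
for z in(.051,.045):
    Q=np.array([proj("scene",(*q,z)) for q in W]);print(z,Q.min(0),Q.max(0))
for a in(0,np.pi): print("red pred",proj("scene",(.5317+.0465*np.cos(a+.1623-1.6),.0772+.0465*np.sin(a+.1623-1.6),.045)))
E
```

```text
comp [156  39  23  54 792]
comp [  46  125   86   31 1491]
[0.5337 0.0775] rms mm 1.8130686436878767 109
comp [156  39  23  54 792]
comp [  46  125   86   31 1491]
[0.5346 0.0778] rms mm 1.9234855089059228 109
[[    0     0   256   208 39955]
 [    0     0     8     5    34]
 [  214     0    42    86  1858]
 [   33    51    72   119  5563]
 [  122    55    85   117  5838]]
119 [328.41946779 187.34103641]
92 [350.16123188 174.38224638]
0.051 [327.97353904 170.0375314 ] [350.98334245 186.9655919 ]
0.045 [327.9626196  171.27380588] [350.88662426 188.18684988]
red pred [328.48665629 186.09289657]
red pred [350.03324413 173.23235342]
```

View pics/m2.png

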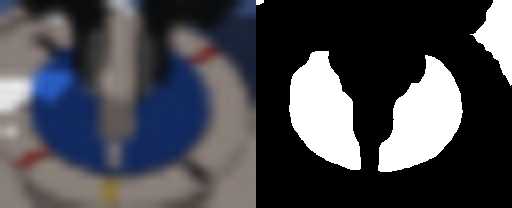

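The scene crop shows the white pointer lined up with the yellow mark (≈(340,190)). The disc is centred to about 1 mm and flush with the deck, the grip is closed, and the spatula hasn't moved. Handing in.

```bash
python3 - <<'E'
from plant import *
print(sign_off()); s=state(); print(s["time"],s["eef_pos"],s["finger_gap"])
E
```

```text
the job is handed in; nothing more can be done
None
the job is handed in; nothing more can be done
```

I laid the blue spatula flat in its bay and let go. Then I fitted the larger lid (74 mm measured, 76 mm specified) through the slots and twisted it clockwise to the yellow half-way marks. I handed in at about 19 s with the gripper still closed on it; `sign_off()` gave no verdict.

**Spatula:** after release it measured about 1 mm along, 2 mm across and 0.6° off. My last check repeated that measurement with the arm's shadow on the handle. It read −11 mm along because only 62 mm of the handle was picked up; in the pictures the spatula had not moved.

**Lid:** contact came 29.0 mm above the pick height, which is exactly the fully-home height. The wrist turned 45.7° (0.80 rad), and the scene picture shows the pointer at the yellow mark. I could not read the ring joint itself.

**Disagreements:**
- The two cameras differ by several mm in absolute position. The top camera put the lid 2–3 mm off centre, from a poor fit; the scene camera, measured against the pot's own marks, put it at about 1 mm.
- The tool drifted about 3 mm during the twist, with side forces of no more than 6 N.

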